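# Put the hand-press punches away with their mating dies

## Task

The tooling from the hand press has been left mixed up on the bench. Put each of the four steel punches back, shank up, into the empty pocket of the wooden block that carries its mating die: the die whose outline is the same shape and size as the punch's head. Each must stand upright on its pocket's floor, and the blue-capped dropper bottle standing among them is to stay where it is.

Things in the scene. Friction and masses are not known exactly. Their poses are not given: they have to be found in the camera images.
- punch_small_mid (a point): Loose plain steel punch, 58 mm tall, standing head down: round head 22 mm in diameter, 18 mm high; above it a collar 19 mm wide, 4 mm high, then a round shank 14 mm in diameter to the top. All four have the same shank; only the heads differ. 0.06 to 0.26 kg. Point: on its axis, half-way up (29 mm above the underside); z up along the shank.
- punch_medium_mid (a point): Loose plain steel punch, 58 mm tall, standing head down: round head 32 mm in diameter, 18 mm high; above it a collar 19 mm wide, 4 mm high, then a round shank 14 mm in diameter to the top. All four have the same shank; only the heads differ. 0.06 to 0.26 kg. Point: on its axis, half-way up (29 mm above the underside); z up along the shank.
- punch_large_mid (a point): Loose plain steel punch, 58 mm tall, standing head down: round head 42 mm in diameter, 18 mm high; above it a collar 19 mm wide, 4 mm high, then a round shank 14 mm in diameter to the top. All four have the same shank; only the heads differ. 0.06 to 0.26 kg. Point: on its axis, half-way up (29 mm above the underside); z up along the shank.
- punch_bar_mid (a point): Loose plain steel punch, 58 mm tall, standing head down: oblong head 20 mm (its x) by 44 mm (its y), 18 mm high; above it a collar 19 mm wide, 4 mm high, then a round shank 14 mm in diameter to the top. All four have the same shank; only the heads differ. 0.06 to 0.26 kg. Point: on its axis, half-way up (29 mm above the underside); z up along the shank.
- pocket_small (a point): Fixed beech block 114 (x) by 64 (y) mm, top 24 mm above the bench. At its far end a 22 mm round steel die stands 6 to 8 mm high, centred 58 mm along +x; at its near end the empty pocket: round, 32 mm wide, 14 mm deep, 3 mm bevel, 5 mm clear of the punch head all round. Point: centre of the pocket floor, 10 mm above the bench; x along the block away from the robot, z up.
- pocket_medium (a point): Fixed beech block 114 (x) by 64 (y) mm, top 24 mm above the bench. At its far end a 32 mm round steel die stands 6 to 8 mm high, centred 58 mm along +x; at its near end the empty pocket: round, 42 mm wide, 14 mm deep, 3 mm bevel, 5 mm clear of the punch head all round. Point: centre of the pocket floor, 10 mm above the bench; x along the block away from the robot, z up.
- pocket_large (a point): Fixed beech block 114 (x) by 64 (y) mm, top 24 mm above the bench. At its far end a 42 mm round steel die stands 6 to 8 mm high, centred 58 mm along +x; at its near end the empty pocket: round, 52 mm wide, 14 mm deep, 3 mm bevel, 5 mm clear of the punch head all round. Point: centre of the pocket floor, 10 mm above the bench; x along the block away from the robot, z up.
- pocket_bar (a point): Fixed beech block 114 (x) by 64 (y) mm, top 24 mm above the bench. At its far end an oblong 20 x 44 mm steel die with a groove along its length stands 6 to 8 mm high, centred 58 mm along +x; at its near end the empty pocket: oblong, 30 mm (block x) by 54 mm (block y), 14 mm deep, 3 mm bevel, 5 mm clear of the punch head all round. Point: centre of the pocket floor, 10 mm above the bench; x along the block away from the robot, z up.
- dropper_mid (a point): Glue dropper bottle with a blue cap, 29 mm in diameter, 74 mm tall, standing loose; point half-way up (37 mm). Not to be disturbed.
- press_column (a point): Green hand press, fixed and solid, right of the work; only an obstacle, always in the same place. Point: on its column, 100 mm above the bench. Its base reaches 245 mm towards the robot, 60 mm away from it and 98 mm to either side; the column and head, up to 37 mm to the left, stand 824 mm high; the lever ball, 460 mm up, hangs 275 mm nearer the robot, 50 mm to the right.
Not all that is in view belongs to the job. Leave any orange or red look-alike of the part that bears punch_medium_mid alone.

How it is judged (in metres and radians):
At the end, for the whole second after the job is handed in: Each punch stands in the pocket of its own block: axis within 9 mm of the pocket's centre, underside within 4 mm of the pocket's floor, within 0.1 rad of upright, released and at rest; the dropper bottle stands within 25 mm of where it was (horizontal distance between punch_small_mid and pocket_small below 0.009 m and z of punch_small_mid in the frame of pocket_small between 0.025 and 0.033 m and angle between each of punch_small_mid, punch_medium_mid, punch_large_mid, punch_bar_mid's own z axis and vertical below 0.1 rad and linear speed of each of punch_small, punch_medium, punch_large, punch_bar below 0.02 m/s and horizontal distance between punch_medium_mid and pocket_medium below 0.009 m and z of punch_medium_mid in the frame of pocket_medium between 0.025 and 0.033 m and horizontal distance between punch_large_mid and pocket_large below 0.009 m and z of punch_large_mid in the frame of pocket_large between 0.025 and 0.033 m and horizontal distance between punch_bar_mid and pocket_bar below 0.009 m and z of punch_bar_mid in the frame of pocket_bar between 0.025 and 0.033 m and distance of dropper_mid from where it was at the start of the episode below 0.025 m and angle between dropper_mid's own z axis and vertical below 0.5 rad); the robot touches nothing.
It fails at once if the blue-capped dropper bottle is knocked over or pushed more than 25 mm (distance of dropper_mid from where it was at the start of the episode above 0.025 m or angle between dropper_mid's own z axis and vertical above 0.5 rad).
It also fails if it takes over 96 s, if anything falls off the work surface, if the arm or the gripper's body presses on something with over 40 N, if the wrist force passes 120 N, or if a joint passes its speed limit or range.

## Robot

A 6-joint arm with a two-finger parallel gripper is mounted at the origin on a cart in front of the work surface, level with it; the furniture and walls round the work are solid. World frame = base frame: x ahead of the robot, y to its left, z up, the work surface at z = 0. Lengths are in m, angles in degrees, forces in N, time in s.
With the tool pointing down it reaches from about 0.35 to 0.875 m from the base axis. Payload 4.2 kg.
Tool frame: the origin (TCP) lies at the centre of the arm's flange, where the gripper is bolted on; the fingertips stand 182 mm ahead of it and the grasp point (between the pads) lies 164 mm ahead of it (r.nose_length is the distance from the TCP to the fingertips, in m); z points along the fingers, y is the line along which they close (so a half turn about z gives the same grasp; the last joint's range is limited). The gripper opens to 87 mm and grips with 3 to 60 N. Pads are 19 mm wide; open, the fingers measure 117 mm over their backs; the gripper's body (75 mm by 190 mm) begins 51 mm behind the grasp point.
Start: joints at [-54.11, 22.042, 0.453, 0, -68.411, -14.817], TCP at [0.225, -0.583, 0.405] pointing down, gripper open.
Joint ranges: [-179.83, 179.83], [-69.29, 118.12], [-61.27, 80.66], [-181.25, 117.63], [-171.15, -9.14], [-177.46, 177.46]. Speed limits (degrees/s): [159.86, 159.86, 180, 180, 180, 180].

## Interface

Orientations are given as a 3x3 rotation matrix whose columns are the frame's x, y, z axes.
In Python, from station import r, vision gives the robot as it stands. The module is installed in compiled form; this text tells all that it offers.
- The arm moves only by the shell command python3 -m creep 'ROWS'. ROWS is JSON, a list of rows, each a list of 7 numbers: the opening, from -1 (shut) to 1 (fully open), then the shift along the tool's x, y, z in mm, then the turn, a rotation vector about the tool's x, y, z in degrees. A call has 1 to 8 rows; each row is the pose to reach, as a shift and turn from the pose commanded when the call began, along the tool's axes at that moment; what a row does not reach only later rows make up. A row lasts 1/12 s, in which the tool goes at most 41.7 mm and 7.16 degrees, less where a joint would pass 70% of its speed; a pose out of reach is approached as far as the arm can. A call with a gripper value outside its range is refused whole. The fingers move at their own pace and stop on an object; the grip force is fixed at half the most. Time passes only in rows, so rows that repeat a pose let the fingers close. It gives the time, the measured TCP pose, the force, the opening and the grip force at its end, in the units of the state.
- r.sense(): the state, without advancing time (a new reading comes with each control period).
- vision.capture(name): name is "scene" or "side" or "wrist"; returns (picture, depth): 480x640x3 uint8, red, green, blue; 480x640 float32, m along the optical axis (not along the pixel's ray), 0 where there is no reading.
- vision.camera_model(name): a dict with "vertical_fov" (degrees; the focal length in pixels is half the picture's height over the tangent of half this angle, whatever the lens; pixels are square), "cx", "cy" (the principal point, pixels), "distortion" ([k1, k2, p1, p2, k3] as OpenCV has them; the pictures are not rectified), "extrinsics" (4x4, takes a point from camera to world coordinates); the wrist camera has in their place "mount" (4x4, takes a point from camera to tool coordinates, whose origin is the TCP and whose axes are the flange's). Camera axes: x right, y down, z forward; pixel columns grow to the right and rows downward; lengths in m; the calibration is good to about 2 mm. A picture is of the moment at which its call begins: read the wrist's pose just before it. camera_model takes no time and is no camera call.
- r.finish_job(): hands the job in; it is judged then, once.
Trained networks look in the newest picture that a camera, given by its name, has taken for a name from the list of things; names that differ only in an ending like _2 or _b are one class to them, and where a whole thing is asked for, a point or a joint stands for the part that bears it (a point fixed in the world has none). Each returns a list of dicts, best first, with "conf" (0 to 1); they miss things now and then, are a little off and sometimes report something else, mostly with a low value. They report only what shows in the picture. A call takes as long as a camera call. They do not tell look-alikes from the thing itself.
- vision.find_in(camera, thing): "uv" ([column, row] in pixels, amid what is visible of it).
- vision.cut_out(camera, thing): "region" (480x640 bool, what is visible of it) and "uv" ([column, row] in pixels, amid what is visible of it).
The state is a dict: "time_s": time; "joints": joint angles; "joint_velocities": joint speeds; "effort": joint torques, N m; "tcp_pos": TCP position; "ee_rot": TCP orientation; "wrist_force": force on the tool from outside, world axes, zero at the start; "moment": the same for the moment, N m; "gripper_width": opening from 0.0 (shut) to 1.0 (fully open); "gripper_force": force on a finger pad.
Only numpy, scipy, OpenCV 4.12 (cv2) and the standard library are available. Lean on these libraries where they do the work, as an engineer would, in place of code of your own. Each camera call takes 0.05 s, during which the arm holds its last target. There are 200 camera calls.

## Working session

There is one attempt and no reset: what is moved stays moved. The work goes in short steps, Python scripts to look and compute and a shell command to move; the robot and the scene stay as the last step left them, time stands still between calls to the robot, and variables do not carry over. Pictures are saved under pics/ and viewed, at most 14 in all, crops included, and the job is handed in when it is done.

```bash
mkdir -p pics; cat > h.py <<'E'
import numpy as np, cv2
from station import r, vision
def cam(n):
    m=vision.camera_model(n); f=240/np.tan(np.radians(m["vertical_fov"]/2))
    K=np.array([[f,0,m["cx"]],[0,f,m["cy"]],[0,0,1]]); D=np.array(m["distortion"],float)
    if n=="wrist":
        s=r.sense(); T=np.eye(4); T[:3,:3]=np.array(s["ee_rot"]); T[:3,3]=s["tcp_pos"]
        return K,D,T@np.array(m["mount"])
    return K,D,np.array(m["extrinsics"])
def snap(n,name=None):
    c=cam(n); im,d=vision.capture(n)
    if name: cv2.imwrite(f"pics/{name}.png",im[:,:,::-1])
    return im,d,c
def cloud(d,c):
    K,D,T=c; v,u=np.mgrid[:480,:640]
    p=cv2.undistortPoints(np.stack([u,v],-1).reshape(-1,1,2).astype(np.float64),K,D).reshape(480,640,2)
    P=np.concatenate([p*d[...,None],d[...,None]],-1)
    W=P@T[:3,:3].T+T[:3,3]; W[d<=0]=np.nan
    return W
def ray(uv,z,c):
    K,D,T=c; p=cv2.undistortPoints(np.array(uv,float).reshape(1,1,2),K,D).ravel()
    w=T[:3,:3]@np.array([p[0],p[1],1]); return T[:3,3]+w*(z-T[2,3])/w[2]
E
python3 - <<'E'
from h import *
for n in("scene","side"):
    im,d,c=snap(n,n); W=cloud(d,c); print(n,c[2][:3,3].round(2))
    for t in["punch_small_mid","punch_medium_mid","punch_large_mid","punch_bar_mid","dropper_mid"]:
        for o in vision.find_in(n,t)[:4]:
            u,v=map(int,o["uv"]); print(t,np.round(o["uv"]),round(o["conf"],2),W[v,u].round(3))
print(r.sense()["ee_rot"])
E
```

```text
scene [-0.17  0.64  0.56]
punch_small_mid [230. 307.] 0.68 [0.479 0.309 0.031]
punch_medium_mid [197. 343.] 0.66 [0.446 0.388 0.021]
punch_medium_mid [192. 382.] 0.59 [0.379 0.433 0.019]
punch_medium_mid [263. 325.] 0.58 [0.41  0.292 0.03 ]
punch_large_mid [311. 276.] 0.84 [0.475 0.146 0.025]
punch_bar_mid [347. 261.] 0.55 [0.476 0.059 0.02 ]
dropper_mid [283. 291.] 0.77 [0.448 0.225 0.043]
side [0.71 0.82 1.05]
punch_small_mid [285. 301.] 0.69 [0.59  0.223 0.026]
punch_small_mid [346. 320.] 0.61 [0.487 0.313 0.029]
punch_medium_mid [413. 351.] 0.8 [0.384 0.427 0.025]
punch_medium_mid [373. 344.] 0.75 [0.455 0.387 0.033]
punch_medium_mid [369. 301.] 0.5 [0.421 0.287 0.022]
punch_large_mid [322. 260.] 0.72 [0.481 0.149 0.021]
punch_bar_mid [312. 226.] 0.47 [0.468 0.054 0.027]
dropper_mid [339. 280.] 0.75 [0.466 0.219 0.035]
[[-9.33107847e-01 -3.59596643e-01  1.26629002e-05]
 [-3.59596643e-01  9.33107846e-01 -4.08147050e-05]
 [ 2.86097937e-06 -4.26380579e-05 -9.99999999e-01]]
```

View pics/scene.png

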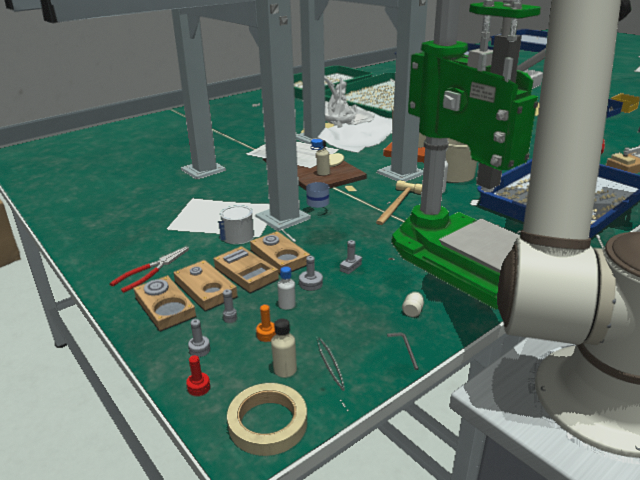

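View pics/side.png

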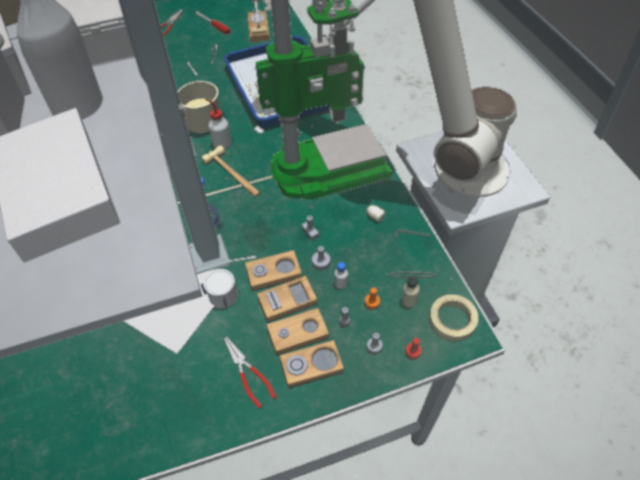

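Scene: steel punches at (197,343) medium, (230,307) small, (311,276) large and (347,261) bar. The look-alikes at (192,382) red and (263,325) orange are to be left alone. The dropper's blue cap is at (287,290). The blocks show in side view at (273,268), (287,298), (297,330) and (311,362). Next I'll check obstacles.

```bash
python3 - <<'E'
from h import *
for t in["press_column"]: pass
Ws=[]
for n in("scene","side"):
    im,d,c=snap(n); Ws.append(cloud(d,c).reshape(-1,3)); g=im.reshape(-1,3).astype(int)
    W=Ws[-1]; m=(g[:,1]>g[:,0]+60)&(g[:,1]>g[:,2]+60)&(W[:,2]>.1)
    P=W[m]; print(n,"press",np.nanpercentile(P,[2,50,98],0).round(2).tolist())
    for t in["press_column"]+["pocket_small","pocket_medium","pocket_large","pocket_bar"]:
        for o in vision.find_in(n,t)[:3]:
            u,v=map(int,o["uv"]); print(t,np.round(o["uv"]),round(o["conf"],2),ray(o["uv"],.01 if t!="press_column" else .1,c).round(3))
W=np.concatenate(Ws); W=W[np.isfinite(W).all(1)]
# max height map 5cm grid
print("zmax cm; rows x .3..1.0, cols y 0.55..-0.35")
for x in np.arange(.2,1.05,.05):
    row=[]
    for y in np.arange(.55,-.4,-.05):
        s=W[(abs(W[:,0]-x)<.025)&(abs(W[:,1]-y)<.025)]
        row.append(f"{100*s[:,2].max():4.0f}/{100*s[s[:,2]>.12][:,2].min() if (s[:,2]>.12).any() else 0:<3.0f}" if len(s) else "   -    ")
    print(f"{x:.2f}",*row)
E
```

```text
scene press [[0.28, -0.17, 0.32], [0.37, -0.13, 0.39], [0.49, -0.1, 0.46]]
pocket_small [203. 285.] 0.94 [0.593 0.3   0.01 ]
pocket_large [164. 302.] 0.76 [0.591 0.376 0.01 ]
pocket_large [246. 268.] 0.24 [0.589 0.21  0.01 ]
pocket_bar [247. 268.] 0.87 [0.59  0.208 0.01 ]
side press [[0.31, -0.16, 0.36], [0.42, -0.13, 0.39], [0.51, -0.11, 0.46]]
pocket_small [297. 330.] 0.88 [0.587 0.292 0.01 ]
pocket_medium [321. 259.] 0.7 [0.477 0.14  0.01 ]
pocket_medium [271. 270.] 0.67 [0.594 0.128 0.01 ]
pocket_large [312. 365.] 0.8 [0.584 0.379 0.01 ]
pocket_bar [285. 300.] 0.83 [0.588 0.214 0.01 ]
zmax cm; rows x .3..1.0, cols y 0.55..-0.35
0.20  -73/0      1/0      1/0      3/0      3/0      1/0      1/0      1/0      1/0      1/0      1/0     52/35    51/41     6/0     46/46    48/45     1/0      1/0      4/0  
0.25  -73/0      1/0      3/0      3/0      3/0      1/0      1/0      1/0      1/0      1/0      1/0      1/0      6/0      6/0      6/0     43/40     1/0      1/0      4/0  
0.30  -73/0      1/0      3/0      3/0      3/0      8/0      1/0      1/0      1/0      3/0      4/0      1
[... 1830 characters left out ...]
85    -        1/0     52/49    52/51    57/51    57/56    57/51    57/51    57/51    71/51    71/40     0/0     60/60    60/59    60/52    10/0      3/0     41/40    41/40 
0.90    -        1/0     52/49    52/51    57/51    57/56    57/56    57/56    57/56    68/52    69/41    61/51    61/51     -        2/0      2/0      3/0     41/40     3/0  
0.95  -73/0      1/0     52/50    52/51    57/51    57/51    57/51    57/56    57/56    59/51    61/40    62/51    62/51    61/51    61/51    52/51    57/51    41/40    41/41 
1.00  -73/0      1/0     51/50    47/45    47/45     1/0      1/0      1/0      1/0      1/0     42/37     1/0      1/0      3/0      2/0      2/0     55/51     2/0     40/37
```

```bash
j(){ python3 -c "
from h import *
s=r.sense(); print('J',[round(x,3) for x in s['joints']],np.round(s['tcp_pos'],4).tolist(),'zc',np.round(np.array(s['ee_rot'])[:,2],4).tolist())"; }
python3 - <<'E'
from h import *
im,d,c=snap("scene"); W=cloud(d,c).reshape(-1,3); g=im.reshape(-1,3).astype(int)
m=(g[:,1]>g[:,0]+40)&(g[:,1]>g[:,2]+40)&(abs(W[:,2]-.05)<.02)&(W[:,0]<.7)
print("base",np.nanpercentile(W[m],[1,99],0).round(3).tolist(), r.sense()["wrist_force"])
u,v=np.mgrid[:480,:640]
cm=(W[:,2]>.08)&(W[:,2]<.2)&(W[:,0]<.65)&(W[:,0]>.1)&(W[:,1]<0)&(W[:,1]>-.4)
print("col",np.nanpercentile(W[cm],[1,50,99],0).round(3).tolist())
E
j
python3 -m creep '[[1,0,0,-40,0,0,0],[1,0,0,-80,0,0,0],[1,0,0,-120,0,0,0],[1,0,0,-160,0,0,0],[1,0,0,-200,0,0,0],[1,0,0,-200,0,0,0]]'; j
python3 -m creep '[[1,0,-20,-40,4,0,0],[1,0,-20,-80,10,0,0],[1,0,-20,-120,16,0,0],[1,0,-20,-120,22,0,0],[1,0,-20,-120,28,0,0],[1,0,-20,-120,30,0,0]]'; j
python3 -m creep '[[1,0,40,0,0,0,0],[1,0,80,0,0,0,0],[1,0,120,0,0,0,0],[1,0,120,0,0,0,0]]'; j
```

```text
base [[0.251, -0.23, 0.03], [0.485, -0.046, 0.067]] [ 0.9166453  -0.33432429 -0.07821948]
col [[0.317, -0.396, 0.081], [0.438, -0.126, 0.158], [0.609, -0.119, 0.199]]
J [np.float64(-54.11), np.float64(22.042), np.float64(0.452), np.float64(-0.0), np.float64(-68.41), np.float64(-14.817)] [0.2247, -0.5832, 0.4047] zc [0.0, 0.0, -1.0]
time_s: 1.75
tcp_pos: [0.2234, -0.5823, 0.615]
ee_rot: [[-0.933, -0.359, 0.007], [-0.359, 0.933, -0.017], [-0.0, -0.018, -1.0]]
wrist_force: [-0.7, 0.5, 1.9]
gripper_width: 0.999
gripper_force: 0.0
J [np.float64(-54.115), np.float64(18.695), np.float64(24.523), np.float64(0.253), np.float64(-94.839), np.float64(-14.818)] [0.2234, -0.5823, 0.615] zc [0.0065, -0.0166, -0.9998]
time_s: 2.25
tcp_pos: [0.2314, -0.6009, 0.7261]
ee_rot: [[-0.933, -0.31, 0.183], [-0.36, 0.805, -0.472], [-0.001, -0.506, -0.863]]
wrist_force: [0.3, 0.6, -0.4]
gripper_width: 1.002
gripper_force: 0.0
J [np.float64(-53.153), np.float64(16.161), np.float64(31.039), np.float64(8.108), np.float64(-75.572), np.float64(-15.725)] [0.2314, -0.6009, 0.7261] zc [0.1827, -0.4716, -0.8627]
time_s: 2.58
tcp_pos: [0.1912, -0.4994, 0.6559]
ee_rot: [[-0.933, -0.316, 0.171], [-0.36, 0.816, -0.452], [0.003, -0.483, -0.875]]
wrist_force: [-0.2, -0.9, -2.4]
gripper_width: 0.997
gripper_force: 0.0
J [np.float64(-49.687), np.float64(2.745), np.float64(4.268), np.float64(10.327), np.float64(-64.397), np.float64(-21.402)] [0.1912, -0.4994, 0.6559] zc [0.1715, -0.452, -0.8754]
```

```bash
cat > kin.py <<'E'
import numpy as np
from scipy.spatial.transform import Rotation as R
from scipy.optimize import least_squares
def fk(q,p,pts=False):
    h,L1,off,L2,a3,d6,a0=p; q=np.array(q,float)
    A=R.from_euler('z',q[0],degrees=True)
    ry=lambda a:R.from_euler('y',a,degrees=True)
    S=np.array([0,0,h])+A.apply([a0,-off,0])
    B=A*ry(q[1]); E=S+B.apply([0,0,L1])
    C=A*ry(q[1]-q[2]); Wc=E+C.apply([L2,0,a3])
    D=C*R.from_euler('x',q[3],degrees=True)*ry(-q[4]); T=Wc+D.apply([d6,0,0])
    return (S,E,Wc,T,D.apply([1,0,0])) if pts else T
J=[[-54.11,22.042,.452,0,-68.41,-14.817],[-54.115,18.695,24.523,.253,-94.839,-14.818],[-53.153,16.161,31.039,8.108,-75.572,-15.725],[-49.687,2.745,4.268,10.327,-64.397,-21.402]]
X=np.array([[.2247,-.5832,.4047],[.2234,-.5823,.615],[.2314,-.6009,.7261],[.1912,-.4994,.6559]])
Z=np.array([[0,0,-1],[.0065,-.0166,-.9998],[.1827,-.4716,-.8627],[.1715,-.452,-.8754]])
def fit(s4=1):
    f=lambda p:np.concatenate([fk([q[0],q[1],q[2],s4*q[3],q[4],0],p)-x for q,x in zip(J,X)]+[[1e-3*(p[6])],[1e-3*p[4]]])
    return least_squares(f,[.4,.43,.15,.43,0,.1,0])
if __name__=="__main__":
    for s in(1,-1):
        o=fit(s); print(s,o.x.round(4),abs(o.fun).max())
        for q,z in zip(J,Z): 
            q=list(q); q[3]*=s; print(fk(q,o.x,True)[4].round(3),z)
    S=fk(J[3],fit(1).x,True); print([a.round(3) for a in S])
E
python3 kin.py
```

```text
1 [ 0.163   0.5548  0.1757  0.4564 -0.0037  0.0991 -0.0268] 0.01710523696865207
[-0. -0. -1.] [ 0.  0. -1.]
[ 0.014 -0.011 -1.   ] [ 0.0065 -0.0166 -0.9998]
[ 0.401 -0.308 -0.863] [ 0.1827 -0.4716 -0.8627]
[ 0.418 -0.243 -0.875] [ 0.1715 -0.452  -0.8754]
-1 [ 0.1466  0.5942  0.1574  0.4466  0.0153  0.1417 -0.0374] 0.013349926402714152
[-0. -0. -1.] [ 0.  0. -1.]
[ 0.007 -0.017 -1.   ] [ 0.0065 -0.0166 -0.9998]
[ 0.183 -0.472 -0.863] [ 0.1827 -0.4716 -0.8627]
[ 0.171 -0.452 -0.875] [ 0.1715 -0.452  -0.8754]
[array([-0.151, -0.093,  0.163]), array([-0.134, -0.114,  0.717]), array([ 0.161, -0.461,  0.726]), array([ 0.203, -0.486,  0.639]), array([ 0.418, -0.243, -0.875])]
```

```bash
cat > go.py <<'E'
# usage: go.py x y z [zx zy zz yx yy yz] : tool-frame shift (mm) and turn (deg) to the target
import sys; from h import *
from scipy.spatial.transform import Rotation as R
def rel(p,Rt=None):
    s=r.sense(); R0=np.array(s["ee_rot"]); d=R0.T@(np.array(p)-s["tcp_pos"])*1000
    w=np.zeros(3) if Rt is None else R.from_matrix(R0.T@Rt).as_rotvec(degrees=True)
    return np.r_[d,w].round(1).tolist()
def rot(z,y):
    z=np.array(z,float)/np.linalg.norm(z); y=np.array(y,float); y-=z*(y@z); y/=np.linalg.norm(y); return np.c_[np.cross(y,z),y,z]
def down(a): # tool down, y axis at azimuth a deg
    return rot([0,0,-1],[np.cos(np.radians(a)),np.sin(np.radians(a)),0])
E
python3 -m creep '[[1,0,-5,-35,5,0,0],[1,0,-10,-70,10,0,0],[1,0,-15,-105,15,0,0],[1,0,-20,-140,20,0,0],[1,0,-30,-175,25,0,0],[1,0,-40,-210,30,0,0],[1,0,-40,-210,30,0,0]]'
python3 -c "
from go import *
a=np.radians(-69);print([round(x,2) for x in r.sense()['joints']]);print(rel([.38*np.cos(a),.38*np.sin(a),1.1],rot([np.cos(a),np.sin(a),0],[0,0,-1])))"
```

```text
time_s: 3.17
tcp_pos: [0.1657, -0.4353, 0.8752]
ee_rot: [[-0.933, -0.172, 0.316], [-0.359, 0.452, -0.817], [-0.002, -0.876, -0.483]]
wrist_force: [-0.5, 0.8, 1.1]
gripper_width: 0.996
gripper_force: 0.0
[np.float64(-45.4), np.float64(-4.55), np.float64(15.88), np.float64(25.44), np.float64(-54.28), np.float64(-27.51)]
[-1.8, -155.3, -183.7, 28.9, 0.1, -0.1]
```

```bash

python3 -m creep '[[1,0,-25,-31,5,0,0],[1,0,-50,-62,10,0,0],[1,0,-75,-93,15,0,0],[1,0,-100,-124,20,0,0],[1,0,-125,-155,25,0,0],[1,0,-155,-184,29,0,0],[1,0,-155,-184,29,0,0],[1,0,-155,-184,29,0,0]]'
cat > sw.py <<'E'
from go import *
print([round(x,2) for x in r.sense()['joints']])
import sys
a0=float(sys.argv[1])
for k in range(1,9):
    a=np.radians(a0+7*k); print(round(a0+7*k),rel([.38*np.cos(a),.38*np.sin(a),1.1],rot([np.cos(a),np.sin(a),0],[0,0,-1])))
E
python3 sw.py -69
python3 - <<'E'
from kin import *
def f(p):
    return 0
E
```

```text
time_s: 3.83
tcp_pos: [0.1376, -0.3608, 1.0956]
ee_rot: [[-0.933, -0.0, 0.36], [-0.36, 0.011, -0.933], [-0.004, -1.0, -0.011]]
wrist_force: [1.2, -0.6, -0.9]
gripper_width: 1.0
gripper_force: 0.0
[np.float64(-40.06), np.float64(0.69), np.float64(47.0), np.float64(37.0), np.float64(-53.32), np.float64(-24.78)]
-62 [-47.2, -4.2, -8.9, 0.6, -6.9, -0.2]
-55 [-92.8, -3.9, -17.3, 0.6, -13.9, -0.3]
-48 [-137.1, -3.6, -31.2, 0.6, -20.9, -0.3]
-41 [-179.3, -3.2, -50.4, 0.5, -27.9, -0.4]
-34 [-218.9, -2.8, -74.6, 0.5, -34.9, -0.4]
-27 [-255.3, -2.4, -103.4, 0.5, -41.9, -0.4]
-20 [-287.8, -1.9, -136.4, 0.5, -48.9, -0.5]
-13 [-316.1, -1.4, -173.2, 0.5, -55.9, -0.5]
```

```bash

python3 -m creep '[[1,-40,-4,-7,0,-6,0],[1,-80,-4,-14,0,-12,0],[1,-118,-3,-25,0,-18,0],[1,-155,-3,-39,0,-24,0],[1,-190,-3,-56,0,-30,0],[1,-224,-3,-78,0,-36,0],[1,-255,-2,-103,0,-42,0],[1,-255,-2,-103,0,-42,0]]'
python3 sw.py -27
```

```text
time_s: 4.5
tcp_pos: [0.3482, -0.1709, 1.0931]
ee_rot: [[-0.441, -0.016, 0.897], [-0.897, 0.017, -0.441], [-0.008, -1.0, -0.022]]
wrist_force: [0.5, -0.3, -1.2]
gripper_width: 0.994
gripper_force: 0.0
[np.float64(2.84), np.float64(0.73), np.float64(46.79), np.float64(36.95), np.float64(-53.77), np.float64(-25.12)]
-20 [-40.7, -6.3, -10.2, 1.2, -6.2, -0.5]
-13 [-86.5, -5.8, -18.0, 1.2, -13.2, -0.6]
-6 [-130.9, -5.1, -31.3, 1.2, -20.2, -0.7]
1 [-173.4, -4.4, -50.0, 1.1, -27.2, -0.8]
8 [-213.3, -3.5, -73.6, 1.1, -34.2, -0.8]
15 [-250.0, -2.6, -102.0, 1.0, -41.2, -0.9]
22 [-283.0, -1.6, -134.6, 1.0, -48.2, -1.0]
29 [-311.8, -0.6, -171.0, 0.9, -55.2, -1.0]
```

```bash
python3 -c "
from h import *
im,d,c=snap('side','s2')"
```

```text
(no output)
```

View pics/s2.png

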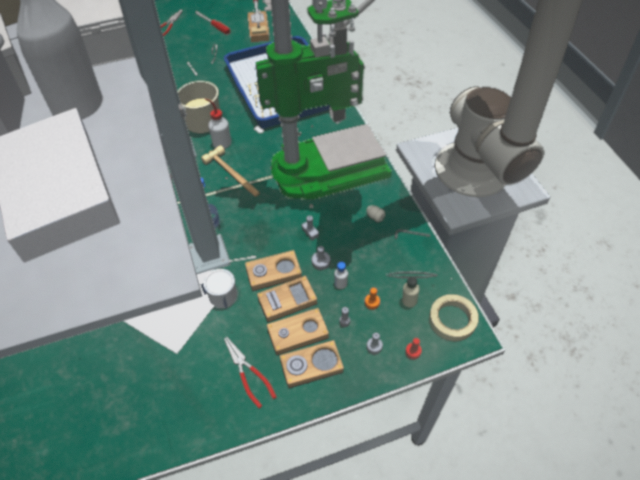

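The view shows the arm clear of the press, swinging above it. The scene is unchanged.

```bash

python3 -m creep '[[1,-40,-4,-10,0,-6,0],[1,-80,-4,-17,0,-12,0],[1,-118,-4,-27,0,-18,0],[1,-155,-4,-42,0,-24,0],[1,-190,-4,-60,0,-30,0],[1,-224,-4,-82,0,-36,0],[1,-255,-3,-106,0,-42,0],[1,-283,-2,-135,0,-48,0]]'
python3 -c "
from go import *
s=r.sense();print([round(x,2) for x in s['joints']])
print(rel([.43,.25,.75],rot([.4,.2,-.8],[-.2,-.1,-.5])), rel([.43,.25,.5],down(180)), rel([.43,.25,.5],down(210)))"
```

```text
time_s: 5.22
tcp_pos: [0.3498, 0.1409, 1.1021]
ee_rot: [[0.362, -0.01, 0.932], [-0.932, 0.013, 0.362], [-0.016, -1.0, -0.005]]
wrist_force: [1.0, -0.4, -1.2]
gripper_width: 1.001
gripper_force: 0.0
[np.float64(51.82), np.float64(0.65), np.float64(47.77), np.float64(38.75), np.float64(-54.38), np.float64(-26.12)]
[-67.0, 352.7, 115.9, -60.5, -4.3, -3.7] [-63.1, 602.6, 117.0, -88.4, 17.3, 16.0] [-63.1, 602.6, 117.0, -89.6, -6.2, -7.6]
```

```bash

python3 -m creep '[[1,-5,40,8,-7,0,0],[1,-10,80,16,-14,0,0],[1,-15,120,24,-21,0,0],[1,-20,160,32,-28,0,0],[1,-25,200,40,-35,0,0],[1,-30,240,48,-42,0,0],[1,-35,280,56,-49,0,0],[1,-40,320,64,-56,0,0]]'
python3 -c "
from go import *
s=r.sense();print([round(x,2) for x in s['joints']],s['tcp_pos'])
print(rel([.43,.25,.5],down(201)))"
```

```text
time_s: 5.88
tcp_pos: [0.3918, 0.2024, 0.7818]
ee_rot: [[0.357, -0.782, 0.511], [-0.934, -0.289, 0.211], [-0.017, -0.553, -0.833]]
wrist_force: [-0.6, 1.0, 0.8]
gripper_width: 0.999
gripper_force: 0.0
[np.float64(52.5), np.float64(-5.32), np.float64(11.0), np.float64(16.53), np.float64(-76.98), np.float64(-31.36)] [0.39183777 0.20236442 0.78175261]
[-26.0, 112.2, 264.3, -33.6, 0.9, -0.3]
```

```bash

python3 -m creep '[[1,-4,16,38,-7,0,0],[1,-8,32,76,-14,0,0],[1,-12,48,114,-21,0,0],[1,-16,64,152,-28,0,0],[1,-20,80,190,-34,0,0],[1,-24,100,228,-34,0,0],[1,-26,112,264,-34,0,0],[1,-26,112,264,-34,0,0]]'
python3 -m creep '[[1,0,0,0,0,0,0],[1,0,0,0,0,0,0]]'
python3 - <<'E'
from h import *
im,d,c=snap("wrist","w1"); W=cloud(d,c); np.save("w1.npy",W)
s=r.sense();print([round(x,2) for x in s['joints']],s['tcp_pos'],c[2].round(3).tolist())
for t in["punch_small_mid","punch_medium_mid","punch_large_mid","punch_bar_mid","dropper_mid","pocket_small","pocket_medium","pocket_large","pocket_bar"]:
    for o in vision.find_in("wrist",t)[:3]:
        u,v=map(int,o["uv"]); print(t,np.round(o["uv"]),round(o["conf"],2),W[v,u].round(3))
E
```

```text
time_s: 6.55
tcp_pos: [0.4318, 0.251, 0.4936]
ee_rot: [[0.356, -0.934, -0.022], [-0.935, -0.356, 0.004], [-0.012, 0.019, -1.0]]
wrist_force: [-1.4, 0.1, -1.5]
gripper_width: 0.999
gripper_force: 0.0
time_s: 6.72
tcp_pos: [0.4323, 0.2516, 0.5058]
ee_rot: [[0.359, -0.934, -0.003], [-0.933, -0.359, 0.017], [-0.017, -0.003, -1.0]]
wrist_force: [-0.5, 0.2, 1.3]
gripper_width: 1.002
gripper_force: 0.0
[np.float64(48.63), np.float64(6.21), np.float64(-5.99), np.float64(-0.84), np.float64(-77.06), np.float64(-27.42)] [0.43217284 0.25170312 0.50655769] [[-0.934, -0.345, -0.094, 0.456], [-0.357, 0.899, 0.253, 0.188], [-0.003, 0.27, -0.963, 0.484], [0.0, 0.0, 0.0, 1.0]]
punch_small_mid [263. 218.] 0.64 [0.49  0.303 0.051]
punch_small_mid [200. 184.] 0.54 [0.586 0.294 0.024]
punch_small_mid [234.  64.] 0.45 [0.59  0.136 0.024]
punch_medium_mid [275. 276.] 0.86 [0.449 0.378 0.038]
punch_medium_mid [322. 219.] 0.7 [0.415 0.279 0.037]
punch_medium_mid [310. 104.] 0.39 [0.481 0.149 0.057]
punch_large_mid [315. 103.] 0.73 [0.476 0.147 0.057]
punch_large_mid [345.  35.] 0.59 [0.472 0.059 0.035]
dropper_mid [310. 165.] 0.78 [0.456 0.216 0.075]
pocket_small [199. 183.] 0.74 [0.589 0.295 0.023]
pocket_medium [234.  64.] 0.69 [0.589 0.134 0.025]
pocket_medium [200. 184.] 0.46 [0.587 0.294 0.025]
pocket_large [187. 233.] 0.96 [0.584 0.368 0.025]
pocket_bar [216. 127.] 0.86 [0.587 0.215 0.025]
```

View pics/w1.png

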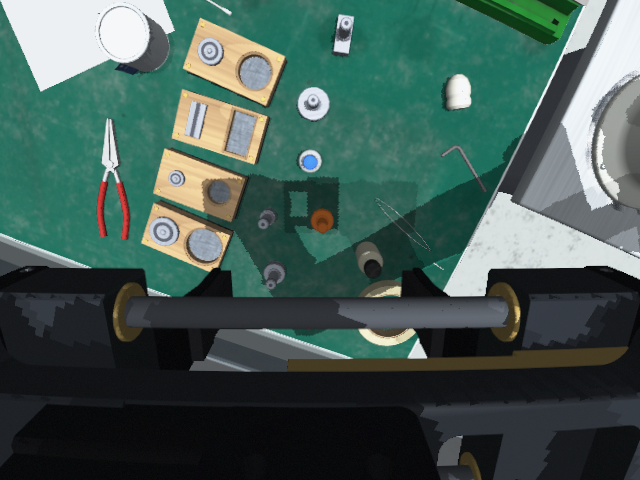

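Wrist view: blocks at (235,60) medium, (222,127) bar, (199,183) small and (187,234) large. Punches at (344,33) bar, (313,103) large, (266,218) small and (274,275) medium. Look-alike orange is at (321,220), dropper cap at (310,161). Now measure with depth.

```bash
cat > meas.py <<'E'
from h import *
def shank(W,g,lo=.048,hi=.064,rad=.02):
    m=(W[...,2]>lo)&(W[...,2]<hi)&(np.hypot(W[...,0]-g[0],W[...,1]-g[1])<rad)
    P=W[m]; 
    return (np.r_[P[:,:2].min(0)+P[:,:2].max(0)]/2).round(4).tolist(),P.mean(0).round(4).tolist(),len(P)
def near(W,g,zlo,zhi,rad):
    m=(W[...,2]>zlo)&(W[...,2]<zhi)&(np.hypot(W[...,0]-g[0],W[...,1]-g[1])<rad); return m,W[m]
E
python3 - <<'E'
from meas import *
W=np.load("w1.npy")
for n,g in dict(bar=(.472,.057),large=(.477,.147),small=(.489,.303),med=(.449,.382)).items():
    print(n,shank(W,g,rad=.025))
    m,P=near(W,g,.010,.021,.035)
    if len(P)>8:
        q=P[:,:2].astype(np.float32)*1000; print("  head circle",[np.round(a,1) for a in cv2.minEnclosingCircle(q)],"rect",[np.round(a,1) for a in cv2.minAreaRect(q)])
print("dropper",shank(W,(.452,.216),.06,.08,.03))
for n,g in dict(med=(.589,.134),bar=(.587,.215),small=(.588,.294),large=(.584,.37)).items():
    m=(abs(W[...,2]-.0245)<.004)&(abs(W[...,0]-g[0])<.075)&(abs(W[...,1]-g[1])<.045)
    k,l,st,ce=cv2.connectedComponentsWithStats(m.astype(np.uint8)); i=1+st[1:,4].argmax()
    q=W[l==i][:,:2].astype(np.float32)*1000; rc=cv2.minAreaRect(q); box=cv2.boxPoints(rc)
    print(n,"block",[np.round(a,1) for a in rc])
    inb=np.array([[cv2.pointPolygonTest(box,(float(p[0]*1000),float(p[1]*1000)),False)>0 if np.isfinite(p[0]) else False for p in row] for row in W[:300,100:330]])
    V=W[:300,100:330]
    for nm,a,b in(("pocket",.004,.016),("die",.0285,.036)):
        P=V[inb&(V[...,2]>a)&(V[...,2]<b)]; q=P[:,:2].astype(np.float32)*1000
        if len(q)>5: print("  ",nm,len(q),P.mean(0).round(4),[np.round(x,1) for x in cv2.minAreaRect(q)],np.round(cv2.minEnclosingCircle(q)[1],1))
E
```

```text
bar ([0.4733, 0.0524], [0.4734, 0.0537, 0.0571], 156)
  head circle [array([473.3,  53.8]), np.float64(23.4)] rect [array([473.6,  53.6]), array([20.6, 44.4]), np.float64(12.6)]
large ([0.4789, 0.1442], [0.4787, 0.1443, 0.0572], 116)
  head circle [array([478.8, 144.1]), np.float64(20.9)] rect [array([478.8, 144.1]), array([40.6, 40.7]), np.float64(21.4)]
small ([0.4855, 0.3079], [0.4854, 0.307, 0.0565], 105)
  head circle [array([485.6, 307.5]), np.float64(11.0)] rect [array([485.4, 306. ]), array([17.7, 21.7]), np.float64(79.7)]
med ([0.4491, 0.3847], [0.4493, 0.3834, 0.056], 99)
  head circle [array([449.3, 384.7]), np.float64(16.3)] rect [array([449.1, 383.1]), array([31.9, 29.2]), np.float64(1.1)]
dropper ([0.457, 0.2118], [0.4569, 0.2117, 0.0737], 171)
med block [array([590.7, 133.3]), array([ 65. , 114.9]), np.float64(86.8)]
   pocket 973 [0.5628 0.135  0.0104] [array([589.9, 133.8]), array([ 64.2, 113.2]), np.float64(86.8)] 64.8
   die 517 [0.6199 0.1318 0.0303] [array([620. , 131.4]), array([30.1, 31. ]), np.float64(49.7)] 15.9
bar block [array([584.5, 215. ]), array([115.6,  64.9]), np.float64(2.9)]
   pocket 961 [0.5558 0.2134 0.0103] [array([578.2, 213.7]), array([102.7,  62.4]), np.float64(2.7)] 59.8
   die 515 [0.6139 0.2161 0.0301] [array([614.1, 216.7]), array([20.6, 44.9]), np.float64(3.0)] 23.5
small block [array([588.5, 298.6]), array([ 65.4, 114.8]), np.float64(89.8)]
   pocket 572 [0.5645 0.2922 0.0101] [array([587.1, 297.9]), array([ 64.1, 112. ]), np.float64(89.8)] 64.1
   die 180 [0.6175 0.2984 0.0301] [array([617.1, 298.4]), array([20.1, 20.1]), np.float64(22.5)] 10.8
large block [array([586.3, 378.4]), array([ 66.6, 115.7]), np.float64(87.3)]
   pocket 1172 [0.5632 0.3757 0.0101] [array([585.9, 375.5]), array([ 60.6, 115.1]), np.float64(86.8)] 64.4
   die 600 [0.6158 0.3759 0.03  ] [array([615.6, 376.2]), array([40.9, 40.1]), np.float64(45.8)] 20.9
```

```bash
python3 -c "
from go import *
print(rel([.4855,.3075,.30],down(201)))"
```

```text
[-28.5, -69.8, 204.4, -0.0, 1.0, 0.1]
```

```bash
python3 -m creep '[[0.15,-5,-12,35,0,1,0],[0.15,-10,-24,70,0,1,0],[0.15,-15,-36,105,0,1,0],[0.15,-20,-48,140,0,1,0],[0.15,-25,-60,175,0,1,0],[0.15,-28,-69,204,0,1,0],[0.15,-28,-69,204,0,1,0],[0.15,-28,-69,204,0,1,0]]'; python3 -c "
from go import *
print(rel([.4855,.3075,.209],down(201)), r.sense()['gripper_width'])
im,d,c=snap('wrist','w2'); W=cloud(d,c)
from meas import *
print(shank(W,(.4855,.3075),rad=.025))"
```

```text
time_s: 7.88
tcp_pos: [0.485, 0.3067, 0.2984]
ee_rot: [[0.36, -0.933, -0.003], [-0.933, -0.36, -0.004], [0.002, 0.004, -1.0]]
wrist_force: [-0.4, 0.4, 0.5]
gripper_width: 0.59
gripper_force: 0.0
[-0.8, -1.0, 89.4, 0.2, -0.1, 0.1] 0.5897954106391482
([0.4857, 0.3086], [0.4861, 0.3075, 0.0565], 372)
```

```bash
python3 -m creep '[[0.15,0,-1,30,0,0,0],[0.15,-1,-1,60,0,0,0],[0.15,-1,-1,88,0,0,0],[0.15,-1,-1,88,0,0,0],[0.15,-1,-1,88,0,0,0],[-1,-1,-1,88,0,0,0],[-1,-1,-1,88,0,0,0],[-1,-1,-1,88,0,0,0]]'; python3 -m creep '[[-1,0,0,0,0,0,0],[-1,0,0,0,0,0,0]]';  python3 -c "
from go import *
s=r.sense();print(s['tcp_pos'])
print(rel([.4855,.3075,.30],down(201)),rel([.5593,.2987,.30],down(201)),rel([.5593,.2987,.22],down(201)))"
```

```text
time_s: 8.6
tcp_pos: [0.486, 0.3084, 0.2145]
ee_rot: [[0.36, -0.933, 0.003], [-0.933, -0.36, 0.003], [-0.002, -0.004, -1.0]]
wrist_force: [0.7, 0.9, -0.3]
gripper_width: 0.431
gripper_force: 0.0
time_s: 8.77
tcp_pos: [0.4857, 0.308, 0.213]
ee_rot: [[0.36, -0.933, 0.001], [-0.933, -0.36, 0.001], [-0.001, -0.002, -1.0]]
wrist_force: [-0.0, -1.1, -0.1]
gripper_width: 0.28
gripper_force: 0.0
[0.48566247 0.30804678 0.2130298 ]
[0.4, 0.2, -87.0, -0.1, 0.0, 0.1] [35.1, -65.5, -86.9, -0.1, 0.0, 0.1] [35.2, -65.4, -6.9, -0.1, 0.0, 0.1]
```

```bash
python3 -m creep '[[-1,0,0,0,0,0,0],[-1,0,0,0,0,0,0],[-1,0,0,0,0,0,0],[-1,0,0,0,0,0,0]]';  python3 -m creep '[[-1,0,0,-30,0,0,0],[-1,0,0,-60,0,0,0],[-1,10,-20,-87,0,0,0],[-1,20,-40,-87,0,0,0],[-1,35,-65,-87,0,0,0],[-1,35,-65,-87,0,0,0],[-1,35,-65,-87,0,0,0],[-1,35,-65,-87,0,0,0]]'; python3 -c "
from go import *
print(rel([.5593,.2987,.22],down(201)))"
```

```text
time_s: 9.1
tcp_pos: [0.4856, 0.308, 0.2122]
ee_rot: [[0.36, -0.933, 0.0], [-0.933, -0.36, 0.0], [0.0, -0.0, -1.0]]
wrist_force: [-0.6, 0.5, 1.6]
gripper_width: 0.152
gripper_force: 30.0
time_s: 9.77
tcp_pos: [0.5584, 0.2983, 0.2979]
ee_rot: [[0.359, -0.933, -0.002], [-0.933, -0.359, -0.001], [0.0, 0.002, -1.0]]
wrist_force: [-0.4, -0.0, 0.1]
gripper_width: 0.152
gripper_force: 30.0
[-0.1, -1.2, 77.9, 0.1, -0.0, 0.0]
```

```bash
python3 -m creep '[[-1,0,-1,30,0,0,0],[-1,0,-1,55,0,0,0],[-1,0,-1,70,0,0,0],[-1,0,-1,76,0,0,0],[-1,0,-1,76,0,0,0],[-1,0,-1,76,0,0,0],[-1,0,-1,76,0,0,0]]'; python3 -c "
from h import *
print(r.sense()['moment'])"
```

```text
time_s: 10.35
tcp_pos: [0.5593, 0.2994, 0.2233]
ee_rot: [[0.36, -0.933, 0.0], [-0.933, -0.36, 0.0], [-0.0, -0.001, -1.0]]
wrist_force: [0.0, 0.1, -1.4]
gripper_width: 0.146
gripper_force: 30.0
[-0.07055175  0.11123765 -0.04621995]
```

Release, rise, and go above the medium punch.

```bash
python3 -m creep '[[0.15,0,0,1,0,0,0],[0.15,0,0,1,0,0,0],[0.15,0,0,1,0,0,0],[0.15,0,0,1,0,0,0],[0.15,0,0,1,0,0,0],[0.15,0,0,1,0,0,0]]'; python3 -m creep '[[0.15,0,0,-30,0,0,0],[0.15,0,0,-60,0,0,0],[0.15,0,0,-80,0,0,0]]'; python3 -c "
from go import *
print(rel([.4492,.3846,.30],down(201)))"
```

```text
time_s: 10.85
tcp_pos: [0.5598, 0.299, 0.222]
ee_rot: [[0.359, -0.933, 0.0], [-0.933, -0.359, 0.0], [-0.0, -0.0, -1.0]]
wrist_force: [0.5, -0.5, 0.9]
gripper_width: 0.514
gripper_force: 0.0
time_s: 11.1
tcp_pos: [0.5602, 0.2992, 0.3045]
ee_rot: [[0.36, -0.933, 0.003], [-0.933, -0.36, 0.001], [-0.0, -0.003, -1.0]]
wrist_force: [-0.2, 0.0, 0.3]
gripper_width: 0.572
gripper_force: 0.0
[-119.6, 72.8, 4.3, -0.2, 0.0, 0.1]
```

```bash
python3 -m creep '[[0.15,-34,20,2,0,0,0],[0.15,-68,40,2,0,0,0],[0.15,-102,62,2,0,0,0],[0.15,-119,73,2,0,0,0],[0.15,-119,73,2,0,0,0],[0.15,-119,73,2,0,0,0],[0.15,-119,73,2,0,0,0]]'; python3 -c "
from go import *
from meas import *
im,d,c=snap('wrist','w3'); W=cloud(d,c)
print(shank(W,(.4492,.3846),rad=.025),'placed',shank(W,(.5593,.2987),.06,.075,rad=.025))
print(rel([.4492,.3846,.209],down(201)), r.sense()['gripper_width'])"
```

```text
time_s: 11.68
tcp_pos: [0.4491, 0.3837, 0.3001]
ee_rot: [[0.36, -0.933, 0.0], [-0.933, -0.36, 0.0], [-0.0, -0.0, -1.0]]
wrist_force: [0.2, 0.3, -0.2]
gripper_width: 0.576
gripper_force: 0.0
([0.4492, 0.3852], [0.4495, 0.3842, 0.0566], 362) placed ([0.5588, 0.2999], [0.5575, 0.3002, 0.0668], 550)
[-1.2, -0.3, 91.0, -0.0, -0.0, 0.0] 0.5772520932543892
```

```bash
python3 -m creep '[[0.15,0,0,30,0,0,0],[0.15,-1,0,60,0,0,0],[0.15,-1,0,80,0,0,0],[0.15,-1,0,90,0,0,0],[0.15,-1,0,90,0,0,0],[0.15,-1,0,90,0,0,0],[-1,-1,0,90,0,0,0],[-1,-1,0,90,0,0,0]]'; python3 -m creep '[[-1,0,0,0,0,0,0],[-1,0,0,0,0,0,0],[-1,0,0,0,0,0,0],[-1,0,0,0,0,0,0],[-1,0,0,0,0,0,0],[-1,0,0,0,0,0,0]]';  python3 -c "
from go import *
print(rel([.4492,.3846,.33],down(201)),rel([.5620,.1347,.33],down(201)))"
```

```text
time_s: 12.4
tcp_pos: [0.449, 0.3851, 0.2116]
ee_rot: [[0.359, -0.933, 0.002], [-0.933, -0.359, 0.003], [-0.002, -0.003, -1.0]]
wrist_force: [0.2, -1.0, -0.6]
gripper_width: 0.495
gripper_force: 0.0
time_s: 12.9
tcp_pos: [0.4485, 0.3849, 0.2101]
ee_rot: [[0.36, -0.933, 0.0], [-0.933, -0.36, 0.0], [-0.0, -0.001, -1.0]]
wrist_force: [-0.2, 0.6, 1.6]
gripper_width: 0.147
gripper_force: 29.9
[0.5, -0.6, -119.9, -0.0, 0.0, 0.1] [274.2, -16.0, -119.9, -0.0, 0.0, 0.1]
```

```bash
python3 -m creep '[[-1,0,0,-40,0,0,0],[-1,0,0,-80,0,0,0],[-1,38,-2,-115,0,0,0],[-1,76,-4,-120,0,0,0],[-1,114,-7,-120,0,0,0],[-1,152,-9,-120,0,0,0],[-1,190,-11,-120,0,0,0],[-1,228,-13,-120,0,0,0]]'; python3 -m creep '[[-1,30,-2,0,0,0,0],[-1,46,-3,0,0,0,0],[-1,46,-3,30,0,0,0],[-1,46,-3,50,0,0,0],[-1,46,-3,50,0,0,0]]';  python3 -c "
from go import *
print(rel([.5620,.1347,.2205],down(201)))"
```

```text
time_s: 13.57
tcp_pos: [0.5426, 0.1747, 0.3297]
ee_rot: [[0.36, -0.933, -0.001], [-0.933, -0.36, -0.0], [-0.0, 0.001, -1.0]]
wrist_force: [0.7, 0.6, -2.5]
gripper_width: 0.151
gripper_force: 29.9
time_s: 13.98
tcp_pos: [0.5601, 0.1333, 0.275]
ee_rot: [[0.357, -0.934, -0.01], [-0.934, -0.357, -0.004], [-0.0, 0.011, -1.0]]
wrist_force: [-1.0, -0.6, -2.4]
gripper_width: 0.151
gripper_force: 29.9
[-0.6, -2.9, 54.5, 0.6, 0.0, -0.1]
```

```bash
python3 -m creep '[[-1,0,0,25,0,0,0],[-1,0,0,45,0,0,0],[-1,0,0,52,0,0,0],[-1,0,0,52,0,0,0],[-1,0,0,52,0,0,0]]';  python3 -c "
from go import *
print(rel([.5620,.1347,.2205],down(201)))"
```

```text
time_s: 14.4
tcp_pos: [0.5623, 0.1352, 0.2288]
ee_rot: [[0.36, -0.933, 0.001], [-0.933, -0.36, -0.0], [0.0, -0.001, -1.0]]
wrist_force: [0.0, 0.1, -1.6]
gripper_width: 0.147
gripper_force: 29.9
[0.4, 0.5, 8.3, -0.0, -0.0, 0.1]
```

```bash
python3 -m creep '[[-1,0,0,4,0,0,0],[-1,0,0,8,0,0,0],[-1,0,0,8,0,0,0],[0.15,0,0,8,0,0,0],[0.15,0,0,8,0,0,0],[0.15,0,0,8,0,0,0],[0.15,0,0,8,0,0,0],[0.15,0,0,8,0,0,0]]'; python3 -m creep '[[0.15,0,0,-25,0,0,0],[0.15,0,0,-50,0,0,0],[0.15,0,0,-80,0,0,0],[0.15,0,0,-80,0,0,0],[0.15,0,0,-80,0,0,0]]'; python3 -c "
from go import *
print(rel([.4788,.1442,.30],down(201)))"
```

```text
time_s: 15.07
tcp_pos: [0.562, 0.1348, 0.2203]
ee_rot: [[0.36, -0.933, 0.001], [-0.933, -0.36, 0.0], [-0.0, -0.001, -1.0]]
wrist_force: [0.3, 0.6, 0.5]
gripper_width: 0.445
gripper_force: 0.0
time_s: 15.48
tcp_pos: [0.5622, 0.135, 0.3022]
ee_rot: [[0.36, -0.933, 0.004], [-0.933, -0.36, 0.002], [-0.001, -0.005, -1.0]]
wrist_force: [-1.0, -0.1, 0.1]
gripper_width: 0.573
gripper_force: 0.0
[-38.6, 74.6, 1.8, -0.3, 0.0, 0.1]
```

```bash
python3 -m creep '[[0.15,-16,32,0,0,0,0],[0.15,-32,62,0,0,0,0],[0.15,-39,75,0,0,0,0],[0.15,-39,75,0,0,0,0],[0.15,-39,75,0,0,0,0],[0.15,-39,75,0,0,0,0]]'; python3 -c "
from go import *
from meas import *
im,d,c=snap('wrist','w4'); W=cloud(d,c)
print(shank(W,(.4788,.1442),rad=.025),'placed',shank(W,(.562,.1347),.06,.075,rad=.025))
print(rel([.4788,.1442,.209],down(201)), r.sense()['gripper_width'])"
```

```text
time_s: 15.98
tcp_pos: [0.4785, 0.1444, 0.2997]
ee_rot: [[0.36, -0.933, 0.0], [-0.933, -0.36, -0.0], [0.0, -0.0, -1.0]]
wrist_force: [-0.3, -0.4, 1.0]
gripper_width: 0.574
gripper_force: 0.0
([0.4794, 0.1437], [0.4796, 0.143, 0.0566], 365) placed ([0.5618, 0.1344], [0.5608, 0.1341, 0.0667], 426)
[0.2, -0.0, 90.7, -0.0, -0.0, 0.1] 0.5723656959532942
```

```bash
python3 -m creep '[[0.15,0,0,30,0,0,0],[0.15,0,0,60,0,0,0],[0.15,0,0,80,0,0,0],[0.15,0,0,90,0,0,0],[0.15,0,0,90,0,0,0],[0.15,0,0,90,0,0,0],[-1,0,0,90,0,0,0],[-1,0,0,90,0,0,0]]'; python3 -m creep '[[-1,0,0,0,0,0,0],[-1,0,0,0,0,0,0],[-1,0,0,0,0,0,0],[-1,0,0,0,0,0,0],[-1,0,0,0,0,0,0],[-1,0,0,0,0,0,0]]';  python3 -c "
from go import *
print(rel([.4788,.1442,.33],down(201)),rel([.5575,.3792,.33],down(201)))"
```

```text
time_s: 16.7
tcp_pos: [0.4785, 0.1445, 0.2109]
ee_rot: [[0.359, -0.933, 0.002], [-0.933, -0.359, 0.001], [-0.0, -0.002, -1.0]]
wrist_force: [0.9, 0.2, 0.2]
gripper_width: 0.496
gripper_force: 0.0
time_s: 17.2
tcp_pos: [0.4781, 0.1444, 0.2103]
ee_rot: [[0.36, -0.933, 0.001], [-0.933, -0.36, 0.001], [-0.0, -0.001, -1.0]]
wrist_force: [0.2, 0.6, 1.4]
gripper_width: 0.15
gripper_force: 30.0
[0.4, -0.7, -119.7, -0.1, 0.0, 0.1] [-190.5, -158.7, -119.5, -0.1, 0.0, 0.1]
```

```bash
python3 -m creep '[[-1,0,0,-40,0,0,0],[-1,0,0,-80,0,0,0],[-1,0,0,-120,0,0,0],[-1,-30,-25,-120,0,0,0],[-1,-60,-50,-120,0,0,0],[-1,-90,-75,-120,0,0,0],[-1,-120,-100,-120,0,0,0],[-1,-150,-125,-120,0,0,0]]'; python3 -m creep '[[-1,-30,-25,0,0,0,0],[-1,-40,-34,0,0,0,0],[-1,-40,-34,30,0,0,0],[-1,-40,-34,60,0,0,0],[-1,-40,-34,90,0,0,0],[-1,-40,-34,98,0,0,0],[-1,-40,-34,98,0,0,0],[-1,-40,-34,98,0,0,0]]';  python3 -c "
from go import *
print(rel([.5575,.3792,.2205],down(201)))"
```

```text
time_s: 17.87
tcp_pos: [0.5405, 0.3305, 0.3294]
ee_rot: [[0.359, -0.933, -0.002], [-0.933, -0.359, -0.001], [0.0, 0.002, -1.0]]
wrist_force: [0.9, -0.1, -0.9]
gripper_width: 0.152
gripper_force: 30.0
time_s: 18.53
tcp_pos: [0.5581, 0.3788, 0.2323]
ee_rot: [[0.36, -0.933, -0.0], [-0.933, -0.36, -0.001], [0.001, 0.001, -1.0]]
wrist_force: [-0.2, 0.7, -1.4]
gripper_width: 0.15
gripper_force: 30.0
[-0.7, 0.4, 11.8, 0.0, -0.1, 0.1]
```

```bash
python3 -m creep '[[-1,0,0,6,0,0,0],[-1,0,0,11,0,0,0],[-1,0,0,11,0,0,0],[0.15,0,0,11,0,0,0],[0.15,0,0,11,0,0,0],[0.15,0,0,11,0,0,0],[0.15,0,0,11,0,0,0],[0.15,0,0,11,0,0,0]]'; python3 -m creep '[[0.15,0,0,-25,0,0,0],[0.15,0,0,-50,0,0,0],[0.15,0,0,-80,0,0,0],[0.15,0,0,-110,0,0,0],[0.15,0,0,-110,0,0,0]]'; python3 -c "
from go import *
print(rel([.4733,.0530,.33],down(201)))
im,d,c=snap('wrist','w5')
"
```

```text
time_s: 19.2
tcp_pos: [0.558, 0.3788, 0.2215]
ee_rot: [[0.36, -0.933, 0.001], [-0.933, -0.36, 0.001], [-0.0, -0.001, -1.0]]
wrist_force: [-0.2, -0.7, -0.3]
gripper_width: 0.445
gripper_force: 0.0
time_s: 19.62
tcp_pos: [0.5592, 0.3796, 0.3391]
ee_rot: [[0.361, -0.933, 0.011], [-0.933, -0.361, 0.008], [-0.004, -0.014, -1.0]]
wrist_force: [0.1, 1.6, 1.5]
gripper_width: 0.573
gripper_force: 0.0
[273.6, 198.1, 5.4, -0.8, 0.2, 0.2]
```

```bash
python3 -m creep '[[0.15,32,23,0,0,0,0],[0.15,64,46,0,0,0,0],[0.15,96,69,0,0,0,0],[0.15,128,92,0,0,0,0],[0.15,160,115,0,0,0,0],[0.15,192,138,0,0,0,0],[0.15,224,161,0,0,0,0],[0.15,250,180,0,0,0,0]]'; python3 -m creep '[[0.15,22,17,10,0,0,0],[0.15,22,17,30,0,0,0],[0.15,22,17,30,0,0,0],[0.15,22,17,30,0,0,0]]'; python3 -c "
from go import *
from meas import *
im,d,c=snap('wrist','w6'); W=cloud(d,c)
print(shank(W,(.4733,.0530),rad=.025),'large',shank(W,(.5575,.3792),.06,.075,rad=.025))
m,P=near(W,(.4733,.053),.010,.021,.035); print([np.round(a,4) for a in cv2.minAreaRect(P[:,:2].astype(np.float32)*1000)])
print(rel([.4733,.0532,.209],down(201)), r.sense()['gripper_width'],[round(x) for x in r.sense()['joints']])"
```

```text
time_s: 20.33
tcp_pos: [0.4783, 0.0783, 0.3304]
ee_rot: [[0.359, -0.933, -0.002], [-0.933, -0.359, -0.001], [-0.0, 0.002, -1.0]]
wrist_force: [0.7, 0.4, 1.4]
gripper_width: 0.574
gripper_force: 0.0
time_s: 20.67
tcp_pos: [0.4717, 0.0538, 0.3003]
ee_rot: [[0.359, -0.933, -0.002], [-0.933, -0.359, -0.001], [0.0, 0.002, -1.0]]
wrist_force: [0.1, 0.5, -0.2]
gripper_width: 0.573
gripper_force: 0.0Traceback (most recent call last):
  File "<string>", line 5, in <module>
    print(shank(W,(.4733,.0530),rad=.025),'large',shank(W,(.5575,.3792),.06,.075,rad=.025))
                                                  ~~~~~^^^^^^^^^^^^^^^^^^^^^^^^^^^^^^^^^^^
  File "meas.py", line 5, in shank
    return (np.r_[P[:,:2].min(0)+P[:,:2].max(0)]/2).round(4).tolist(),P.mean(0).round(4).tolist(),len(P)
                  ~~~~~~~~~~~^^^
    return umr_minimum(a, axis, None, out, keepdims, initial, where)
ValueError: zero-size array to reduction operation minimum which has no identity
```

```bash
python3 -c "
from go import *
from meas import *
im,d,c=snap('wrist','w6'); W=cloud(d,c)
print(shank(W,(.4733,.0530),rad=.025))
m,P=near(W,(.4733,.053),.010,.021,.035); print([np.round(a,4) for a in cv2.minAreaRect(P[:,:2].astype(np.float32)*1000)])
print(rel([.4733,.0532,.209],down(201)), r.sense()['gripper_width'],[round(x) for x in r.sense()['joints']])"
```

```text
([0.4739, 0.0528], [0.4742, 0.0517, 0.0567], 361)
[array([473.8295,  52.546 ]), array([20.1543, 44.3245]), np.float64(13.128)]
[1.7, -0.0, 92.5, -0.1, -0.0, 0.1] 0.5707082194986918 [26, 14, -28, 0, -48, -5]
```

```bash
python3 -m creep '[[0.15,1,-1,30,0,0,0],[0.15,2,-1,60,0,0,0],[0.15,2,-1,80,0,0,0],[0.15,2,-1,90,0,0,0],[0.15,2,-1,91,0,0,0],[0.15,2,-1,91,0,0,0],[-1,2,-1,91,0,0,0],[-1,2,-1,91,0,0,0]]'; python3 -m creep '[[-1,0,0,0,0,0,0],[-1,0,0,0,0,0,0],[-1,0,0,0,0,0,0],[-1,0,0,0,0,0,0],[-1,0,0,0,0,0,0],[-1,0,0,0,0,0,0]]';  python3 -c "
from go import *
print(rel([.4738,.0530,.33],down(201)),rel([.5559,.2136,.33],down(191)))"
```

```text
time_s: 21.43
tcp_pos: [0.4742, 0.0531, 0.2112]
ee_rot: [[0.36, -0.933, 0.003], [-0.933, -0.36, 0.001], [-0.0, -0.003, -1.0]]
wrist_force: [-0.0, -0.6, -0.3]
gripper_width: 0.497
gripper_force: 0.0
time_s: 21.93
tcp_pos: [0.4736, 0.0525, 0.2101]
ee_rot: [[0.36, -0.933, 0.0], [-0.933, -0.36, 0.0], [0.0, -0.0, -1.0]]
wrist_force: [-0.7, -0.3, 1.8]
gripper_width: 0.149
gripper_force: 30.0
[-0.4, -0.4, -119.9, -0.0, -0.0, 0.1] [-120.7, -134.7, -119.8, -0.0, -0.0, 10.1]
```

```bash
python3 -m creep '[[-1,0,0,-40,0,0,0],[-1,0,0,-80,0,0,0],[-1,0,0,-120,0,0,3],[-1,-25,-28,-120,0,0,5],[-1,-50,-56,-120,0,0,7],[-1,-75,-84,-120,0,0,9],[-1,-100,-112,-120,0,0,10],[-1,-121,-135,-120,0,0,10]]'; python3 -m creep '[[-1,0,0,0,0,0,0],[-1,0,0,0,0,0,0],[-1,0,0,30,0,0,0],[-1,0,0,60,0,0,0],[-1,0,0,75,0,0,0],[-1,0,0,75,0,0,0],[-1,0,0,75,0,0,0]]';  python3 -c "
from go import *
from meas import *
print(rel([.5559,.2136,.2205],down(191)))
im,d,c=snap('wrist','w7'); W=cloud(d,c)
m=(W[...,2]>.02)&(W[...,2]<.06)&(np.hypot(W[...,0]-.556,W[...,1]-.214)<.03); print(m.sum())"
```

```text
time_s: 22.6
tcp_pos: [0.5566, 0.216, 0.3296]
ee_rot: [[0.192, -0.981, -0.0], [-0.981, -0.192, 0.0], [-0.0, 0.0, -1.0]]
wrist_force: [1.6, -0.5, -1.1]
gripper_width: 0.149
gripper_force: 30.0
time_s: 23.18
tcp_pos: [0.5556, 0.213, 0.2545]
ee_rot: [[0.191, -0.982, -0.002], [-0.982, -0.191, -0.002], [0.001, 0.002, -1.0]]
wrist_force: [0.1, 0.3, -0.5]
gripper_width: 0.148
gripper_force: 30.0
[-0.6, -0.5, 34.0, 0.1, -0.1, 0.0]
2236
```

View pics/w7.png

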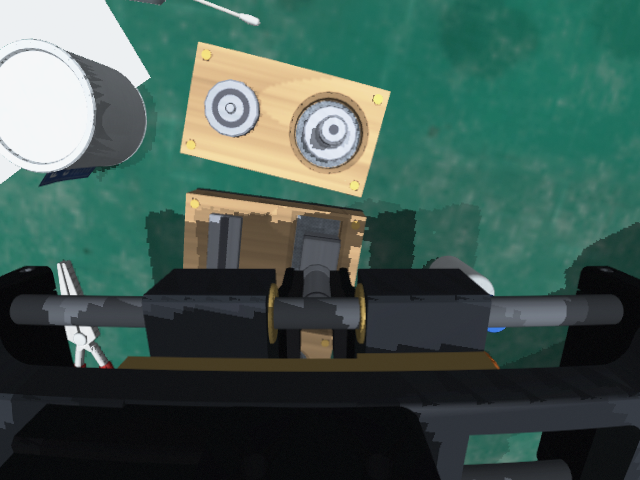

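The medium punch sits centred in its pocket at (328,132). The bar head at (318,250) hangs aligned over the oblong pocket. Lower and release.

```bash
python3 -m creep '[[-1,0,0,12,0,0,0],[-1,0,0,24,0,0,0],[-1,0,0,33,0,0,0],[-1,0,0,33,0,0,0],[-1,0,0,33,0,0,0]]'; python3 -m creep '[[0.15,0,0,0,0,0,0],[0.15,0,0,0,0,0,0],[0.15,0,0,0,0,0,0],[0.15,0,0,0,0,0,0],[0.15,0,0,0,0,0,0],[0.15,0,0,0,0,0,0]]'; python3 -m creep '[[0.15,0,0,-25,0,0,0],[0.15,0,0,-60,0,0,0],[0.15,0,0,-100,0,0,0],[0.15,0,30,-140,0,0,0],[0.15,0,70,-180,0,0,0],[0.15,0,110,-220,0,0,0],[0.15,0,130,-250,0,0,0],[0.15,0,130,-250,0,0,0]]'; python3 -m creep '[[0.15,0,0,0,0,0,0],[0.15,0,0,0,0,0,0],[0.15,0,0,0,0,0,0]]'; python3 -c "
from meas import *
im,d,c=snap('wrist','w8'); W=cloud(d,c)
for n,g in dict(med=(.562,.1347),bar=(.5559,.2136),small=(.5593,.2987),large=(.5575,.3792)).items():
    m,P=near(W,g,.06,.08,.025); print(n,g,len(P), P.mean(0).round(4) if len(P) else '')
m,P=near(W,(.457,.212),.06,.08,.03); print('dropper',len(P),P.mean(0).round(4))"
```

```text
time_s: 23.65
tcp_pos: [0.5562, 0.2139, 0.2227]
ee_rot: [[0.192, -0.981, 0.001], [-0.981, -0.192, 0.0], [-0.0, -0.001, -1.0]]
wrist_force: [0.4, 0.0, -0.8]
gripper_width: 0.144
gripper_force: 30.0
time_s: 24.15
tcp_pos: [0.5561, 0.214, 0.2222]
ee_rot: [[0.192, -0.981, 0.0], [-0.981, -0.192, 0.0], [-0.0, -0.0, -1.0]]
wrist_force: [-0.4, 0.6, -0.8]
gripper_width: 0.519
gripper_force: 0.0
time_s: 24.82
tcp_pos: [0.4266, 0.1881, 0.4747]
ee_rot: [[0.192, -0.981, 0.002], [-0.981, -0.192, 0.002], [-0.001, -0.002, -1.0]]
wrist_force: [0.7, -0.0, 0.7]
gripper_width: 0.573
gripper_force: 0.0
time_s: 25.07
tcp_pos: [0.4282, 0.1889, 0.4717]
ee_rot: [[0.192, -0.981, -0.0], [-0.981, -0.192, 0.0], [-0.0, 0.0, -1.0]]
wrist_force: [0.3, -0.2, -1.4]
gripper_width: 0.578
gripper_force: 0.0
med (0.562, 0.1347) 161 [0.5606 0.1343 0.0667]
bar (0.5559, 0.2136) 125 [0.5552 0.2127 0.0666]
small (0.5593, 0.2987) 0 
large (0.5575, 0.3792) 0 
dropper 207 [0.4566 0.2109 0.0725]
```

View pics/w8.png

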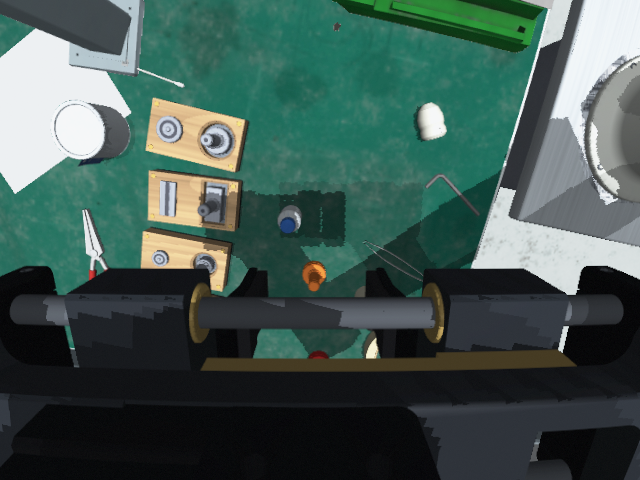

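Medium (215,137), bar (209,207) and small (205,265) are seated and the dropper (289,222) hasn't moved. The large block is hidden behind the gripper, so I'll move +y and check it.

```bash
python3 -m creep '[[0.15,-40,0,0,0,0,0],[0.15,-80,0,0,0,0,0],[0.15,-120,0,0,0,0,0],[0.15,-120,0,0,0,0,0],[0.15,-120,0,0,0,0,0],[0.15,-120,0,0,0,0,0]]'; python3 -c "
from meas import *
im,d,c=snap('wrist','w9'); W=cloud(d,c)
cv2.imwrite('pics/w9c.png',cv2.resize(im[60:300,60:360,::-1],None,fx=2,fy=2))
for n,g in dict(med=(.562,.1347),bar=(.5559,.2136),small=(.5593,.2987),large=(.5575,.3792)).items():
    m,P=near(W,g,.06,.08,.025); print(n,g,len(P), P.mean(0).round(4) if len(P) else '')
m,P=near(W,(.457,.212),.06,.08,.03); print('dropper',len(P),P.mean(0).round(4))"
```

```text
time_s: 25.62
tcp_pos: [0.4058, 0.3071, 0.4702]
ee_rot: [[0.192, -0.981, -0.002], [-0.981, -0.192, -0.003], [0.003, 0.003, -1.0]]
wrist_force: [0.1, -0.1, -0.2]
gripper_width: 0.581
gripper_force: 0.0
med (0.562, 0.1347) 192 [0.5603 0.1357 0.067 ]
bar (0.5559, 0.2136) 167 [0.5549 0.2143 0.067 ]
small (0.5593, 0.2987) 152 [0.5581 0.2992 0.0669]
large (0.5575, 0.3792) 140 [0.5569 0.3762 0.0664]
dropper 240 [0.4563 0.2126 0.0734]
```

View pics/w9c.png

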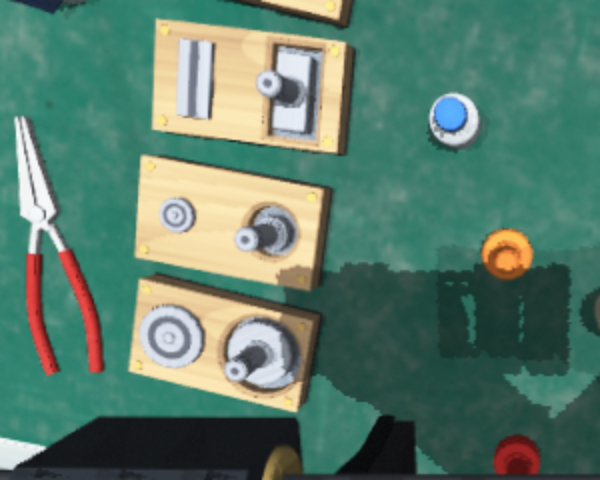

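The bar, small and large punches stand centred in their own pockets, with shank tops measured at about 0.067 m. The dropper is untouched. Handing in.

```bash
python3 -c "
from station import r
print(r.finish_job())"
```

```text
the job is handed in; nothing more can be done
None
```

I handed the job in with all four punches standing upright in their matching pockets, each within about 3 mm of centre, and the dropper bottle where it was; it took about 26 s of the 96 s, and the hand-in gave no verdict.

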